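Release the bottle carrier from its shaker station

ROBOT

A 6-joint arm with a two-finger parallel gripper is mounted at the origin on the work surface. World frame = base frame: x ahead of the robot, y to its left, z up, the work surface at z = 0. Lengths are in mm, angles in degrees, forces in N, time in s.
With the tool pointing down it reaches from about 400 to 825 mm from the base axis. Payload 7 kg.
Tool frame: the origin (TCP) lies on the centre line of the jaws, within the pads' length; the fingertips stand 11 mm ahead of it and the grasp point (between the pads) lies 8 mm behind it; z points along the fingers, y is the line along which they close (so a half turn about z gives the same grasp; the last joint's range is limited). The gripper opens to 88 mm and grips with 3 to 60 N. Pads are 19 mm wide; open, the fingers measure 130 mm over their backs; the gripper's body (78 mm by 193 mm) begins 47 mm behind the grasp point.
Start: joints at [88.757, 20.546, 0.682, 0, -70.136, -16.507], TCP at [205.795, 642.84, 237.561] pointing down, gripper open.
Joint ranges: [-176.03, 176.03], [-82.01, 121.73], [-58.28, 71.71], [-173.87, 95.51], [-174.79, -0.11], [-173.66, 173.66]. Speed limits (degrees/s): [136.94, 136.94, 172.46, 180, 180, 180].

INTERFACE

Orientations are given as [roll, pitch, yaw] about the fixed x, y, z axes, in that order (R = Rz(yaw) Ry(pitch) Rx(roll)).
In Python, from rig import arm, viewer, close_job, finder gives the robot as it stands.
- The arm moves only by the tool step_arm, never from a script. Its argument "targets" is a list of rows, each a list of 3 entries, a list of its own where there are three numbers: the opening, from 0 (shut) to 1 (fully open), then the shift along the tool's x, y, z in m, then the turn, a rotation vector about the tool's x, y, z in rad. A call has 1 to 10 rows; each row is the pose to reach, as a shift and turn from the pose commanded when the call began, along the tool's axes at that moment; what a row does not reach only later rows make up. A row lasts 1/10 s, in which the tool goes at most 50 mm and 8.59 degrees, less where a joint would pass 70% of its speed; a pose out of reach is approached as far as the arm can. A call with a gripper value outside its range is refused whole. The fingers move at their own pace and stop on an object; the grip force is fixed at half the most. Time passes only in rows, so rows that repeat a pose let the fingers close. It gives the time, the measured TCP pose, the force, the opening and the grip force at its end, in the units of the state.
- arm.read_state(): the state, without advancing time (a new reading comes with each control period).
- viewer.camera(name): name is "scene" or "side" or "wrist"; returns the picture (480x640x3 uint8, red, green, blue); there is no depth.
- viewer.camera_model(name): a dict with "fx", "fy", "cx", "cy" (pixels), "rvec" (rotation vector, rad) and "tvec" (3), from world to camera coordinates, as OpenCV has them; the wrist camera has in their place "tool_from_camera" (4x4, takes a point from camera to tool coordinates, whose origin is the TCP and whose axes are the flange's). Camera axes: x right, y down, z forward; pixel columns grow to the right and rows downward; lengths in mm; the calibration is good to about 2 mm. The wrist camera is an equidistant fisheye: a pixel r from the principal point sees the ray r / f radians off the axis. A picture is of the moment at which its call begins: read the wrist's pose just before it. camera_model takes no time and is no camera call.
- close_job(): hands the job in; it is judged then, once.
Trained networks look in the newest picture that a camera, given by its name, has taken for a name from the list of things; names that differ only in an ending like _2 or _b are one class to them, and where a whole thing is asked for, a point or a joint stands for the part that bears it (a point fixed in the world has none). Each returns a list of dicts, best first, with "confidence" (0 to 1); they miss things now and then, are a little off and sometimes report something else, mostly with a low value. They report only what shows in the picture. A call takes as long as a camera call. They do not tell look-alikes from the thing itself.
- finder.search_frame(camera, query): "at" ([row, column] in pixels, amid what is visible of it).
- finder.outline_of(camera, query): "region" (480x640 bool, what is visible of it) and "at" ([row, column] in pixels, amid what is visible of it).
- finder.pinpoint(camera, query): "at" ([row, column] in pixels: a listed point, or the origin of a listed thing).
The state is a dict: "time_s": time; "joint_pos": joint angles; "qvel": joint speeds; "joint_torque": joint torques, N m; "tcp_pos": TCP position; "tcp_rot": TCP orientation; "wrist_force": force on the tool from outside, world axes, zero at the start; "ft_torque": the same for the moment, N m; "grip_width": finger opening in mm; "finger_force": force on a finger pad.
Only numpy, scipy, OpenCV 4.12 (cv2) and the standard library are available. Lean on these libraries where they do the work, as an engineer would, in place of code of your own. Each camera call takes 0.05 s, during which the arm holds its last target. There are 200 camera calls.

TASK

Two shaker stations stand on the bench, each with a metal sample carrier held under a hinged bar. On the station whose carrier holds the two wide bottles, swing the hold-down bar up until it stands about upright (it stays where it is left), then slide that carrier along the tray towards the robot, to the open front end, without lifting it off, until it is wholly clear of the guide rails and rests on the front tray. Leave the bar up and the vial carrier locked under its own bar.

Things in the scene. Friction and masses are not known exactly. Their poses are not given: they have to be found in the camera images.
- bottle_carrier: Carrier to take out, ~0.6 kg: aluminium slab 140 x 56 x 24 mm (x, y, z). Rear (+x) end: raised block 46 mm long, top 44 mm up, with two wide amber bottles (25 mm), white caps, top 65 mm up. Front end: upright tab 26 (x) x 14 (y) mm centred at x -55, y 0, z 24 to 66; pinch it across y at z 48. Origin: centre of underside. Starts in its station 30 mm above the bench, +x to the station's rear.
- bottle_bar (a joint): Angle (rad) of the dark steel hold-down bar (20 mm wide, 10 thick) across the bottle carrier, just in front of its raised block: 0 = down (start), 1.57 = upright, stop at 1.9. The stiff hinge stays where left; lifting takes about 4 N at the grip. Hinge axis along the station's x, on the carrier's -y side; the free +y end rises and swings over towards -y.
- bottle_bar_grip (a point): Centre of the black roller grip on the bar's free end: 18 mm diameter, 34 mm long along x. Pinch its end faces from above, fingers closing along x; it can turn between them as the bar swings. With the bar down it is 59.5 mm above the bench, nothing below. The point turns with the bar: x along the hinge, y from hinge to grip; the hinge axis is 128 mm away along -y, at the same height when down.
- bottle_tray (a point): Point on the front tray's floor (30 mm above the bench), fixed to the station: where the slid-out carrier's origin belongs, about 108 mm in front (-x) of home. x to the station's rear, y left, z up. Tray 92 mm wide. Steel guide rails 16 mm high, 3 mm play each side of the carrier's rear half, begin 103 mm behind (+x of) this point; a 6 mm lip ends it 106 mm in front.
- vial_carrier: Bystander: a carrier of the same shape, sizes and origin in the other, identical station, but with six slim vials (11 mm across) on its raised block. To be left where it is.
- vial_bar (a joint): Angle (rad) of the hold-down bar over the vial carrier, 0 = down. To be left down.
Not all that is in view belongs to the job. Leave any green look-alike of the bottle_carrier alone.

How it is judged:
By the outcome, as a careful person would: the job done as asked, in the order asked, and still so for the second after the job is handed in, with the robot touching nothing.
It also fails if it takes over 51 s, if anything falls off the work surface, if the arm or the gripper's body presses on something with over 40 N, if the wrist force passes 120 N, or if a joint passes its speed limit or range.

## Working session

There is one attempt and no reset: what is moved stays moved. The work goes in short steps, Python scripts to look and compute and a tool call to move; the robot and the scene stay as the last step left them, time stands still between calls to the robot, and variables do not carry over. Pictures are saved under pics/ and viewed, at most 10 in all, crops included, and the job is handed in when it is done.

Besides the shell and the picture viewer there is one more tool, called after "Call:" by a JSON object that holds its "api" and its "payload", one argument or row to a line. step_arm: Moves the arm, as the interface text tells. Its arguments: {"type":"object","properties":{"targets":{"type":"array"}},"required":["targets"]}

```bash
mkdir -p pics
cat > h.py <<'E'
import numpy as np, cv2
from rig import arm, viewer, close_job, finder
from scipy.spatial.transform import Rotation as R
def save(n,im): cv2.imwrite('pics/'+n+'.png',im[:,:,::-1])
def ray(cam,rc,st=None):
    m=viewer.camera_model(cam); r,c=rc
    a=(c-m['cx'])/m['fx']; b=(r-m['cy'])/m['fy']
    if cam=='wrist':
        t=np.hypot(a,b); d=np.array([a/t*np.sin(t),b/t*np.sin(t),np.cos(t)]) if t>1e-9 else np.array([0,0,1.])
        T=np.array(m['tool_from_camera']); Rt=R.from_euler('xyz',st['tcp_rot'],degrees=True).as_matrix()
        return Rt@T[:3,3]+np.array(st['tcp_pos']), Rt@T[:3,:3]@d
    Rm=cv2.Rodrigues(np.array(m['rvec'],float))[0]; d=Rm.T@np.array([a,b,1.])
    return -Rm.T@np.array(m['tvec'],float).ravel(), d/np.linalg.norm(d)
def tri(rays):
    A=np.zeros((3,3));b=np.zeros(3)
    for o,d in rays:
        P=np.eye(3)-np.outer(d,d);A+=P;b+=P@o
    p=np.linalg.solve(A,b)
    return p,[np.linalg.norm((np.eye(3)-np.outer(d,d))@(p-o)) for o,d in rays]
def atz(ry,z):
    o,d=ry; return o+d*(z-o[2])/d[2]
E
cat > a.py <<'E'
from h import *
st=arm.read_state(); print(st)
ims=[]
for c in ['scene','side','wrist']:
    im=viewer.camera(c); save('1'+c,im)
    for q in ['bottle_carrier','vial_carrier','bottle_bar_grip','bottle_tray']:
        print(c,q,[(np.round(x['at']).tolist(),round(x['confidence'],2)) for x in finder.pinpoint(c,q)][:4])
E
python3 a.py
```

```text
{'time_s': 0.0, 'joint_pos': array([ 8.87575711e+01,  2.05902550e+01,  6.32246232e-01, -2.10741099e-02,
       -7.01356750e+01, -1.65067291e+01]), 'qvel': array([ 0.03550261, -0.02521167, -0.05970389, -0.02346832, -0.04461077,
       -0.05831048]), 'joint_torque': array([-1.27164363e-03, -5.82710016e+01,  2.93047893e+01,  6.99743852e+00,
        6.81135280e-03, -1.60322097e-04]), 'tcp_pos': array([205.65032586, 642.39748307, 236.6213921 ]), 'tcp_rot': array([ 1.79904548e+02, -7.62641398e-03, -1.77563287e+01]), 'wrist_force': array([ 0.45126924, -0.22377468, -0.16444201]), 'ft_torque': array([-0.00701046, -0.07060071,  0.02100082]), 'finger_force': 0.0, 'grip_width': 87.83039304774836}
scene bottle_carrier [([196.0, 378.0], 0.92), ([311.0, 321.0], 0.83), ([178.0, 452.0], 0.79), ([183.0, 269.0], 0.74)]
scene vial_carrier [([308.0, 485.0], 0.81)]
scene bottle_bar_grip [([303.0, 361.0], 0.94), ([306.0, 486.0], 0.63)]
scene bottle_tray [([259.0, 319.0], 0.65)]
side bottle_carrier [([393.0, 392.0], 0.93), ([215.0, 219.0], 0.72), ([308.0, 271.0], 0.65), ([236.0, 387.0], 0.56)]
side vial_carrier [([185.0, 335.0], 0.82)]
side bottle_bar_grip [([209.0, 376.0], 0.91)]
side bottle_tray [([252.0, 350.0], 0.79)]
wrist bottle_carrier [([34.0, 635.0], 0.65)]
wrist vial_carrier []
wrist bottle_bar_grip []
wrist bottle_tray []
```

View pics/1scene.png

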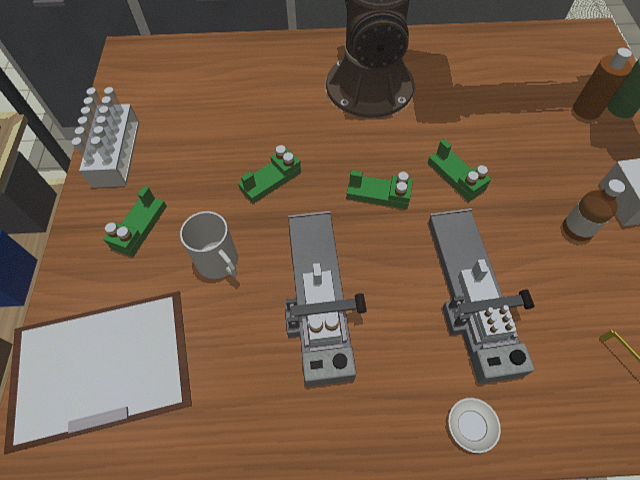

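View pics/1side.png

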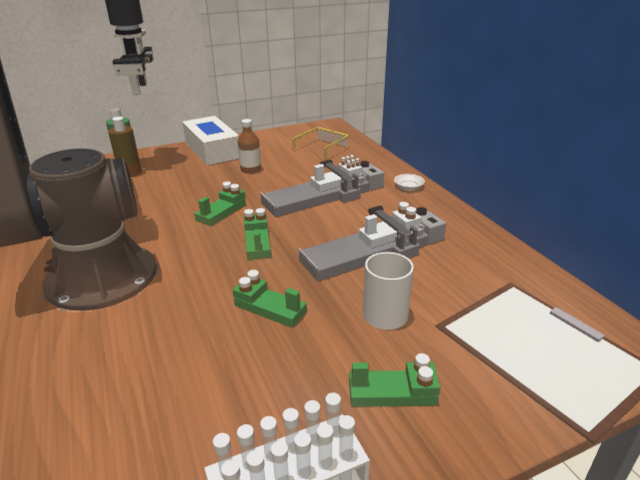

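The scene view shows the two-wide-bottle station at about px (row 311, col 321), with its grip at (303,361). The vial station is at (308,485). The green look-alikes are at (196,378), (178,452), (183,269) and (225,135). In the side view the bottle station is at about (236,387), with its grip at (209,376). I choose the grey station with two white-capped bottles, and will check it in a close crop.

```bash
cat > b.py <<'E'
from h import *
P={'grip':((303,361),(209,376)),'tray':((259,319),(252,350)),'carrier':((311,321),(236,387))}
for k in ['bottle_bar_grip','bottle_tray','bottle_carrier']: pass
for k,(a,b) in P.items():
    p,e=tri([ray('scene',a),ray('side',b)]); print(k,p.round(1),np.round(e,1))
print('vial',atz(ray('scene',(308,485)),30).round(1), tri([ray('scene',(308,485)),ray('side',(185,335))])[0].round(1))
a=cv2.imread('pics/1scene.png')[200:390,270:400]; b=cv2.imread('pics/1side.png')[180:290,290:460]
a=cv2.resize(a,None,fx=3,fy=3,interpolation=2); b=cv2.resize(b,None,fx=2.4,fy=2.4,interpolation=2)
o=np.zeros((570,800,3),np.uint8); o[:a.shape[0],:390]=a; o[:b.shape[0],391:391+b.shape[1]]=b[:,:409]
cv2.imwrite('pics/crop1.png',o)
E
python3 b.py
```

```text
grip [646.7 -85.6  60.5] [0.9 0.9]
tray [ 531.3 -163.1   14.9] [5.9 5.9]
carrier [ 641.4 -158.6   22.9] [2.6 2.6]
vial [656.6 155.1  30. ] [652.2 159.8  16.3]
```

View pics/crop1.png

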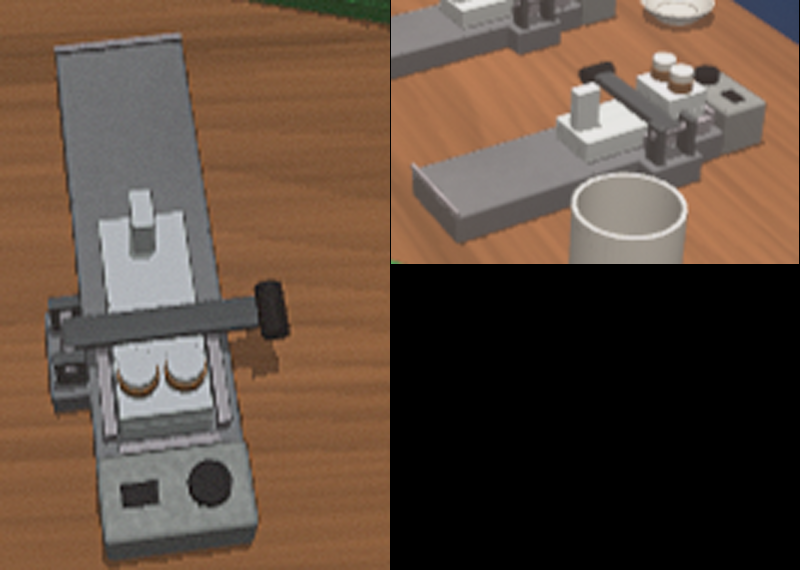

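The crop confirms it: two wide white-capped bottles, bar down, front tab at about scene (269,317), and the black roller at (303,360). Next comes the yaw.

```bash
cat > c.py <<'E'
from h import *
def s(x,y,z): return atz(ray('scene',(200+y/3,270+x/3)),z)
for n,p,q,z in [('Redge',(183,55),(213,250),30),('Ledge',(59,60),(79,290),30),('front',(57,48),(181,38),36),('slabL',(99,217),(107,305),54),('slabR',(185,214),(196,298),54),('slabF',(99,217),(185,212),54),('bar',(75,333),(255,312),64)]:
    a,b=s(*p,z),s(*q,z); d=b-a; print(n,a.round(1),b.round(1),round(np.degrees(np.arctan2(d[1],d[0])),1))
# tab top
p,e=tri([ray('scene',(200+200/3,270+141/3)),ray('side',(180+89/2.4,290+(586-391)/2.4))]);print('tabtop approx',p.round(1),np.round(e,1))
print(ray('wrist',(240,320),arm.read_state()), viewer.camera_model('wrist'))
E
python3 c.py
```

```text
Redge [ 437.2 -129.4   30. ] [ 590.4 -118.1   30. ] 4.2
Ledge [ 436.7 -218.3   30. ] [ 614.2 -207.1   30. ] 3.6
front [ 430.2 -219.2   36. ] [ 426.5 -130.3   36. ] 92.4
slabL [ 573.8 -191.9   54. ] [ 635.3 -188.4   54. ] 3.2
slabR [ 574.6 -135.8   54. ] [ 633.5 -132.2   54. ] 3.5
slabF [ 573.8 -191.9   54. ] [ 573.2 -135.8   54. ] 90.7
bar [ 656.7 -208.3   64. ] [648.7 -96.6  64. ] 94.1
tabtop approx [ 585.3 -165.6   94.7] [2.6 2.6]
(array([276.84921373, 620.7319925 , 386.08417391]), array([-0.26246914,  0.0912681 , -0.96061443])) {'fx': 371.64829954431775, 'fy': 371.64829954431775, 'cx': 322.2402344617884, 'cy': 239.77533974036396, 'tool_from_camera': array([[-1.22706034e-03, -9.60806085e-01, -2.77218617e-01,
         7.44039582e+01],
       [ 9.99999143e-01, -1.05254663e-03, -7.78324639e-04,
        -6.06200592e-01],
       [ 4.56033528e-04, -2.77219334e-01,  9.60806553e-01,
        -1.48461811e+02],
       [ 0.00000000e+00,  0.00000000e+00,  0.00000000e+00,
         1.00000000e+00]])}
```

Call:
{"api": "step_arm", "payload": {
  "targets": [
    [1,[0.02,0.018,-0.02],[0,0,0.04]],
    [1,[0.05,0.045,-0.04],[0,0,0.1]],
    [1,[0.083,0.075,-0.06],[0,0,0.16]],
    [1,[0.116,0.105,-0.063],[0,0,0.23]],
    [1,[0.15,0.135,-0.063],[0,0,0.3]],
    [1,[0.184,0.165,-0.063],[0,0,0.36]],
    [1,[0.218,0.196,-0.063],[0,0,0.42]],
    [1,[0.252,0.227,-0.063],[0,0,0.48]],
    [1,[0.286,0.257,-0.063],[0,0,0.54]],
    [1,[0.32,0.288,-0.063],[0,0,0.6]]
  ]
}}

```text
time_s: 1.75
tcp_pos: [423.4, 269.3, 301.0]
tcp_rot: [-179.9, 0.0, -52.2]
wrist_force: [0.0, -0.8, -0.2]
grip_width: 87.7
finger_force: 0.0
```

Call:
{"api": "step_arm", "payload": {
  "targets": [
    [1,[0.043,0.006,0],[0,0,0.07]],
    [1,[0.09,0.012,0],[0,0,0.14]],
    [1,[0.137,0.018,0],[0,0,0.21]],
    [1,[0.184,0.025,0],[0,0,0.28]],
    [1,[0.23,0.031,0],[0,0,0.34]],
    [1,[0.277,0.037,0],[0,0,0.41]],
    [1,[0.324,0.044,0],[0,0,0.48]],
    [1,[0.37,0.05,0],[0,0,0.55]],
    [1,[0.41,0.055,0],[0,0,0.6]],
    [1,[0.427,0.058,0],[0,0,0.6]]
  ]
}}

```text
time_s: 2.75
tcp_pos: [640.1, -104.7, 299.7]
tcp_rot: [179.9, -0.0, -86.7]
wrist_force: [0.4, 0.8, -0.8]
grip_width: 87.5
finger_force: 0.0
```

```bash
cat > d.py <<'E'
import sys,json
from h import *
n=sys.argv[1]
st=arm.read_state(); im=viewer.camera('wrist'); save(n,im)
o={}
print(st['tcp_pos'].round(1),st['tcp_rot'].round(2),st['joint_pos'].round(1),st['wrist_force'].round(1))
for q,z in [('bottle_bar_grip',59.5),('bottle_carrier',30),('bottle_tray',30)]:
    for x in finder.pinpoint('wrist',q)[:2]:
        r=ray('wrist',x['at'],st); print(q,np.round(x['at'],1),round(x['confidence'],2),atz(r,z).round(1)); o.setdefault(q,[r[0].tolist(),r[1].tolist()])
json.dump(o,open(n+'.json','w'))
E
python3 d.py w1
```

```text
[ 640.1 -104.7  299.7] [ 1.7994e+02 -3.0000e-02 -8.6730e+01] [  7.9  16.4   2.7   0.  -76.4  -4.7] [ 0.4  0.8 -0.8]
bottle_bar_grip [226.4 317.6] 0.73 [643.6 -81.3  59.5]
bottle_carrier [104.6 571.1] 0.9 [ 325.3 -258.3   30. ]
bottle_carrier [274.5 517.5] 0.75 [373.9 -24.4  30. ]
bottle_tray [153.  417.6] 0.9 [ 534.5 -167.1   30. ]
```

View pics/w1.png

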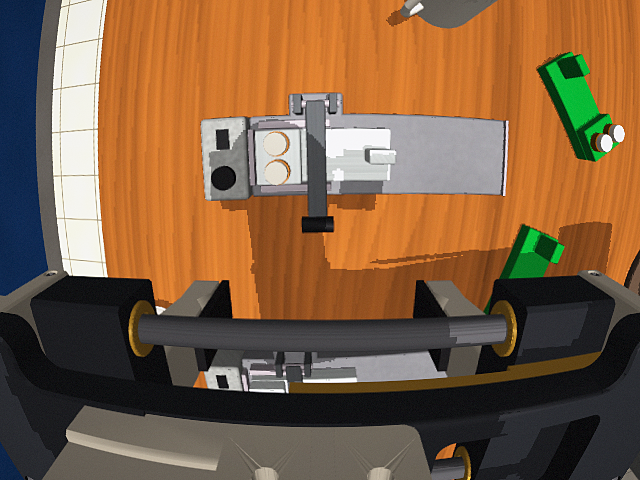

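The picture shows the grip roller at px (225,318), the tab at (156,380) and the two bottles at (158,277), with the bar clear of everything else. Next is a second, lower view.

Call:
{"api": "step_arm", "payload": {
  "targets": [
    [0.75,[-0.01,-0.002,0.03],[0,0,0]],
    [0.75,[-0.02,-0.005,0.07],[0,0,0]],
    [0.75,[-0.02,-0.005,0.11],[0,0,0]],
    [0.75,[-0.02,-0.005,0.13],[0,0,0]],
    [0.75,[-0.02,-0.005,0.13],[0,0,0]],
    [0.75,[-0.02,-0.005,0.13],[0,0,0]]
  ]
}}

```text
time_s: 3.55
tcp_pos: [643.2, -80.4, 171.8]
tcp_rot: [-179.9, -0.0, -86.4]
wrist_force: [0.1, 0.4, 0.5]
grip_width: 66.1
finger_force: 0.0
```

```bash
python3 d.py w2
python3 - <<'E'
from h import *
import json
a,b=json.load(open('w1.json')),json.load(open('w2.json'))
for k in a:
  if k in b:
    p,e=tri([(np.array(x[k][0]),np.array(x[k][1])) for x in (a,b)]);print(k,p.round(1),np.round(e,1))
E
```

```text
[643.2 -80.4 171.8] [-1.7994e+02 -2.0000e-02 -8.6390e+01] [ 10.1  20.7  -8.1   0.  -61.2  -6.5] [0.1 0.4 0.5]
bottle_bar_grip [238.7 323.6] 0.97 [642.2 -80.1  59.5]
bottle_carrier [130.3 331.3] 0.95 [ 641.1 -158.7   30. ]
bottle_carrier [295.6 573.7] 0.66 [381.4 -27.2  30. ]
bottle_tray [135.6 464.2] 0.92 [ 533.5 -165.4   30. ]
bottle_bar_grip [643.4 -92.8 104.6] [0.3 0.3]
bottle_carrier [ 653.3 -164.1  463.6] [12. 12.]
bottle_tray [ 533.9 -166.2   29.8] [1. 1.]
```

View pics/w2.png

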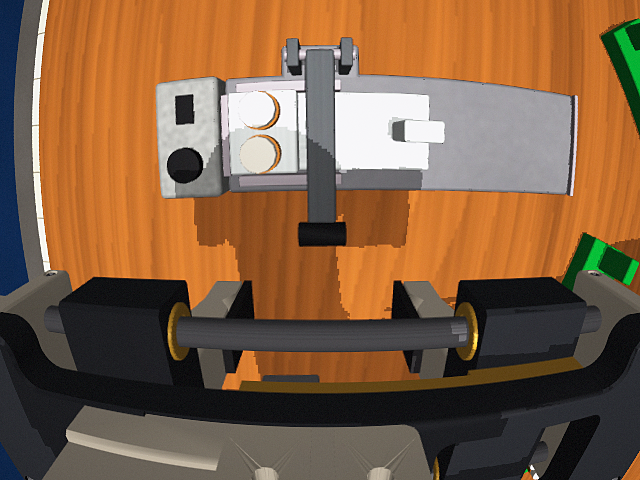

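The roller is centred at px (234,322), which lines up with the midpoint between the fingers (about col 321). I go straight down with a 3 mm nudge toward -y, then pinch.

Call:
{"api": "step_arm", "payload": {
  "targets": [
    [0.75,[0.003,0,0.03],[0,0,0]],
    [0.75,[0.003,0,0.07],[0,0,0]],
    [0.75,[0.003,0,0.1],[0,0,0]],
    [0.75,[0.003,0,0.12],[0,0,0]],
    [0.75,[0.003,0,0.12],[0,0,0]],
    [0.2,[0.003,0,0.12],[0,0,0]],
    [0.2,[0.003,0,0.12],[0,0,0]],
    [0.2,[0.003,0,0.12],[0,0,0]],
    [0.2,[0.003,0,0.12],[0,0,0]],
    [0.2,[0.003,0,0.12],[0,0,0]]
  ]
}}

```text
time_s: 4.75
tcp_pos: [644.0, -84.3, 51.5]
tcp_rot: [-179.9, 0.0, -86.5]
wrist_force: [-1.1, 1.3, 3.0]
grip_width: 33.9
finger_force: 30.0
```

```bash
python3 -c "
from h import *
st=arm.read_state()
for k in st: print(k,np.round(st[k],1))"
```

```text
time_s 4.8
joint_pos [  9.7  27.5 -15.    0.  -47.3  -6.2]
qvel [ 0.1  0.2 -0.1  0.1 -0.4  0.1]
joint_torque [  0.  -60.7  22.8   5.3  -0.   -0.1]
tcp_pos [644.  -84.3  51.5]
tcp_rot [-179.9    0.   -86.5]
wrist_force [-1.1  1.3  3. ]
ft_torque [0.4 0.3 0. ]
finger_force 30.0
grip_width 33.9
```

Call:
{"api": "step_arm", "payload": {
  "targets": [
    [0.2,[0.001,0,-0.013],[0,0,0]],
    [0.2,[0.003,0,-0.027],[0,0,0]],
    [0.2,[0.006,0,-0.04],[0,0,0]],
    [0.2,[0.011,0,-0.052],[0,0,0]],
    [0.2,[0.017,0,-0.064],[0,0,0]],
    [0.2,[0.024,0,-0.075],[0,0,0]],
    [0.2,[0.033,0,-0.086],[0,0,0]],
    [0.2,[0.042,0,-0.095],[0,0,0]],
    [0.2,[0.053,0,-0.104],[0,0,0]]
  ]
}}

```text
time_s: 5.65
tcp_pos: [647.8, -136.4, 155.6]
tcp_rot: [-179.8, 0.1, -86.5]
wrist_force: [7.3, 2.7, -5.9]
grip_width: 33.6
finger_force: 30.0
```

Call:
{"api": "step_arm", "payload": {
  "targets": [
    [0.2,[0.011,0,-0.007],[0,0,0]],
    [0.2,[0.023,0,-0.013],[0,0,0]],
    [0.2,[0.035,0,-0.018],[0,0,0]],
    [0.2,[0.048,0,-0.021],[0,0,0]],
    [0.2,[0.062,0,-0.023],[0,0,0]],
    [0.2,[0.075,0,-0.024],[0,0,0]],
    [0.2,[0.078,0,-0.024],[0,0,0]],
    [0.2,[0.078,0,-0.024],[0,0,0]]
  ]
}}

```text
time_s: 6.45
tcp_pos: [653.8, -215.7, 181.3]
tcp_rot: [-179.6, -0.1, -86.5]
wrist_force: [7.4, 0.8, 3.8]
grip_width: 33.5
finger_force: 30.0
```

Call:
{"api": "step_arm", "payload": {
  "targets": [
    [0.75,[0,0,0],[0,0,0]],
    [0.75,[0,0,0],[0,0,0]],
    [0.75,[0,0,0],[0,0,0]],
    [0.75,[0,0,0],[0,0,0]],
    [0.75,[0,0,-0.02],[0,0,0]],
    [0.75,[0,0,-0.05],[0,0,0]],
    [0.75,[0,0,-0.08],[0,0,0]],
    [0.75,[0,0,-0.1],[0,0,0]]
  ]
}}

```text
time_s: 7.25
tcp_pos: [651.2, -215.4, 280.8]
tcp_rot: [-179.9, -0.0, -86.5]
wrist_force: [1.2, -0.4, -0.0]
grip_width: 65.8
finger_force: 0.0
```

Run:
```python
from h import *
st=arm.read_state();print(st['tcp_pos'].round(1),st['tcp_rot'].round(1),st['grip_width'].round(1))
a=viewer.camera('scene');b=viewer.camera('side');w=viewer.camera('wrist')
for c in ['scene','side']:
  for q in ['bottle_bar_grip','bottle_carrier']: print(c,q,[(np.round(x['at']).tolist(),round(x['confidence'],2)) for x in finder.pinpoint(c,q)][:3])
o=np.zeros((600,800,3),np.uint8)
x=cv2.resize(a[170:390,250:380],None,fx=2.7,fy=2.7);y=cv2.resize(b[120:290,290:460],None,fx=2.5,fy=2.5)
o[:x.shape[0],:x.shape[1]]=x;o[:y.shape[0],360:360+y.shape[1]]=y
save('crop2',o)
```

```text
Traceback (most recent call last):
AttributeError: 'float' object has no attribute 'round'
```

Call:
{"api": "step_arm", "payload": {
  "targets": [
    [0.75,[0,0.005,0],[0,0,0.14]],
    [0.75,[-0.005,0.015,0],[0,0,0.28]],
    [0.75,[-0.01,0.025,0],[0,0,0.42]],
    [0.75,[-0.02,0.035,0],[0,0,0.56]],
    [0.75,[-0.03,0.045,0],[0,0,0.7]],
    [0.75,[-0.04,0.055,0],[0,0,0.84]],
    [0.75,[-0.05,0.065,0],[0,0,0.98]],
    [0.75,[-0.054,0.065,0],[0,0,1.12]],
    [0.75,[-0.054,0.065,0],[0,0,1.26]],
    [0.75,[-0.054,0.065,0],[0,0,1.4]]
  ]
}}

```text
time_s: 8.25
tcp_pos: [582.4, -165.0, 278.6]
tcp_rot: [180.0, -0.0, -167.0]
wrist_force: [0.0, 0.2, 0.6]
grip_width: 65.9
finger_force: 0.0
```

Call:
{"api": "step_arm", "payload": {
  "targets": [
    [0.75,[0,0,0],[0,0,0.1]],
    [0.75,[0,0,0],[0,0,0.171]],
    [0.75,[0,0,0],[0,0,0.171]]
  ]
}}

```text
time_s: 8.55
tcp_pos: [582.5, -165.2, 278.4]
tcp_rot: [180.0, -0.0, -176.6]
wrist_force: [0.5, -0.1, -0.6]
grip_width: 65.6
finger_force: 0.0
```

```bash
python3 d.py w3
python3 - <<'E'
from h import *
a=viewer.camera('scene');b=viewer.camera('side');w=cv2.imread('pics/w3.png')[:,:,::-1]
o=np.zeros((600,800,3),np.uint8)
x=cv2.resize(a[170:390,250:380],None,fx=1.6,fy=1.6);y=cv2.resize(b[120:290,290:460],None,fx=1.4,fy=1.4)
o[:480,:560]=w[:,40:600]
o[:x.shape[0],570:570+x.shape[1]]=x;o[356:356+y.shape[0],562:562+y.shape[1]]=y
save('crop2',o)
E
```

```text
[ 582.5 -165.2  278.4] [ 1.8000e+02 -4.0000e-02 -1.7657e+02] [  2.6  12.7  -4.9  -0.  -72.4 -89.2] [ 0.5 -0.1 -0.6]
bottle_bar_grip [256.9 325.1] 0.47 [ 631.8 -158.5   59.5]
bottle_carrier [253.4 325.5] 0.88 [ 637.6 -157.5   30. ]
bottle_carrier [74.  48.7] 0.77 [ 422.1 -524.3   30. ]
```

View pics/crop2.png

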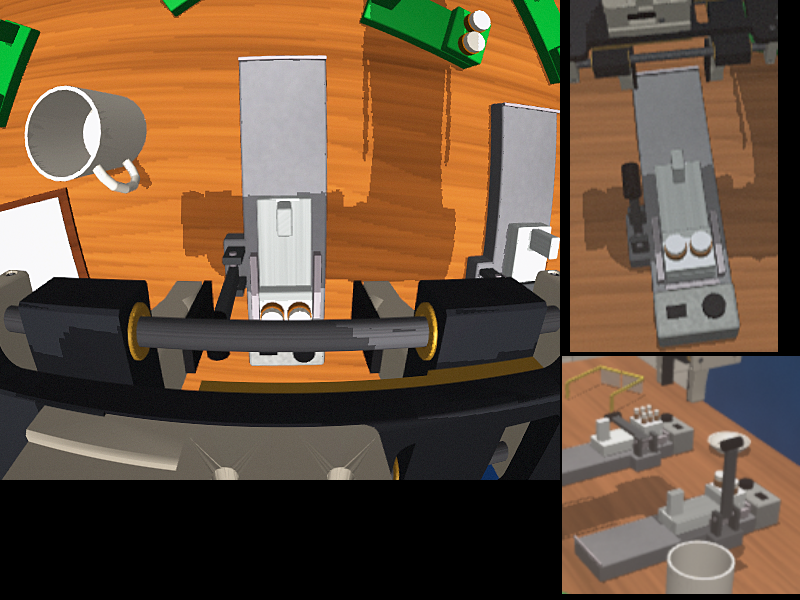

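The bar stands upright in all three views. In the wrist view the tab is at about px (219,325) and the bottles are at (311,310-338). Next I locate the tab.

```bash
cat > e.py <<'E'
from h import *
st=arm.read_state()
for n,p,z in [('slabfrontL',(199,297),54),('slabfrontR',(199,350),54),('tabtop front',(208,325),96),('tabtop rear',(236,325),96),('tabL',(220,318),96),('tabR',(220,332),96),('trayL',(58,279),36),('trayR',(58,366),36)]:
    print(n,atz(ray('wrist',p,st),z).round(1))
w=cv2.imread('pics/w3.png')[180:290,260:390]
cv2.imwrite('pics/tabc.png',cv2.resize(w,None,fx=5,fy=5,interpolation=2))
E
python3 e.py
```

```text
slabfrontL [ 573.9 -190.7   54. ]
slabfrontR [ 570.6 -136.9   54. ]
tabtop front [ 573.2 -162.5   96. ]
tabtop rear [ 599.5 -160.9   96. ]
tabL [ 584.8 -168.2   96. ]
tabR [ 584.  -155.5   96. ]
trayL [ 427.5 -218.8   36. ]
trayR [ 422.  -128.7   36. ]
```

View pics/tabc.png

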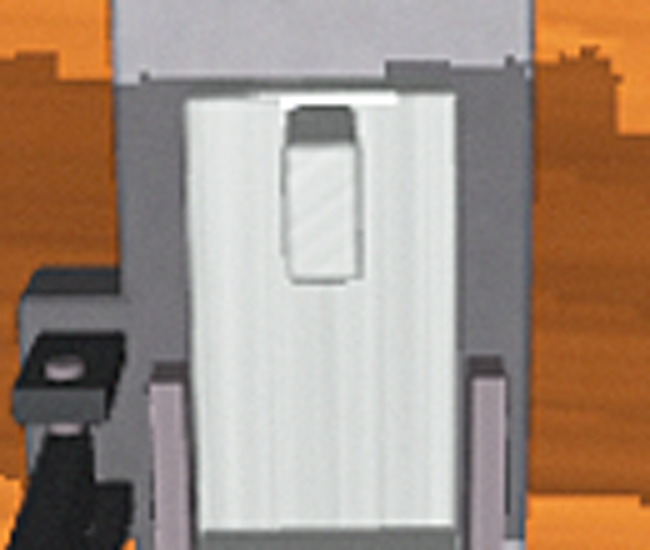

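The tab top spans rows 209-236 and cols 317-332, so its centre is at about (586,-162). Descending with the opening at 0.5.

Call:
{"api": "step_arm", "payload": {
  "targets": [
    [0.5,[-0.002,0.003,0.02],[0,0,0]],
    [0.5,[-0.002,0.003,0.06],[0,0,0]],
    [0.5,[-0.002,0.003,0.1],[0,0,0]],
    [0.5,[-0.002,0.003,0.14],[0,0,0]],
    [0.5,[-0.002,0.003,0.175],[0,0,0]],
    [0.5,[-0.002,0.003,0.195],[0,0,0]],
    [0.5,[-0.002,0.003,0.208],[0,0,0]],
    [0.5,[-0.002,0.003,0.208],[0,0,0]]
  ]
}}

```text
time_s: 9.65
tcp_pos: [583.8, -162.1, 68.9]
tcp_rot: [180.0, -0.2, -176.5]
wrist_force: [-1.6, -0.2, -0.4]
grip_width: 43.6
finger_force: 0.0
```

Call:
{"api": "step_arm", "payload": {
  "targets": [
    [0,[0,0,0],[0,0,0]],
    [0,[0,0,0],[0,0,0]],
    [0,[0,0,0],[0,0,0]],
    [0,[0,0,0],[0,0,0]],
    [0,[0,0,0],[0,0,0]],
    [0,[0,0,0],[0,0,0]]
  ]
}}

```text
time_s: 10.25
tcp_pos: [585.1, -162.2, 71.4]
tcp_rot: [-180.0, 0.1, -176.5]
wrist_force: [-1.5, 0.6, 5.6]
grip_width: 14.0
finger_force: 30.0
```

Call:
{"api": "step_arm", "payload": {
  "targets": [
    [0,[0.005,0,0],[0,0,0]],
    [0,[0.013,0,0],[0,0,0]],
    [0,[0.022,0,0],[0,0,0]],
    [0,[0.031,0,0],[0,0,0]],
    [0,[0.04,0,0],[0,0,0]]
  ]
}}

```text
time_s: 10.75
tcp_pos: [545.6, -164.5, 71.4]
tcp_rot: [-180.0, 0.2, -176.5]
wrist_force: [3.4, 0.3, 1.6]
grip_width: 13.9
finger_force: 30.0
```

Call:
{"api": "step_arm", "payload": {
  "targets": [
    [0,[0.01,0,0],[0,0,0]],
    [0,[0.021,0,0],[0,0,0]],
    [0,[0.032,0,0],[0,0,0]],
    [0,[0.043,-0.001,0],[0,0,0]],
    [0,[0.054,-0.001,0],[0,0,0]],
    [0,[0.064,-0.001,0],[0,0,0]],
    [0,[0.068,-0.001,0],[0,0,0]],
    [0,[0.068,-0.001,0],[0,0,0]]
  ]
}}

```text
time_s: 11.55
tcp_pos: [476.7, -169.8, 71.4]
tcp_rot: [-180.0, 0.1, -176.5]
wrist_force: [0.0, 1.5, 10.9]
grip_width: 13.7
finger_force: 30.0
```

Call:
{"api": "step_arm", "payload": {
  "targets": [
    [0.5,[0,0,0],[0,0,0]],
    [0.5,[0,0,0],[0,0,0]],
    [0.5,[0,0,0],[0,0,0]],
    [0.5,[0,0,0],[0,0,0]],
    [0.5,[0,0,-0.02],[0,0,0]],
    [0.5,[0,0,-0.06],[0,0,0]],
    [0.5,[0,0,-0.1],[0,0,0]],
    [0.5,[0,0,-0.15],[0,0,0]],
    [0.5,[0,0,-0.19],[0,0,0]],
    [0.5,[0,0,-0.2],[0,0,0]]
  ]
}}

```text
time_s: 12.55
tcp_pos: [478.7, -170.1, 275.5]
tcp_rot: [-179.9, 0.4, -176.5]
wrist_force: [0.4, -0.6, -0.7]
grip_width: 44.0
finger_force: 0.0
```

```bash
sed -i 's/w3/w4/g;s/crop2/crop3/' e.py; python3 d.py w4
python3 - <<'E'
from h import *
a=viewer.camera('scene');b=viewer.camera('side');w=cv2.imread('pics/w4.png')[:,:,::-1]
o=np.zeros((600,800,3),np.uint8)
x=cv2.resize(a[170:390,250:380],None,fx=1.6,fy=1.6);y=cv2.resize(b[120:290,290:460],None,fx=1.4,fy=1.4)
o[:480,:560]=w[:,40:600]
o[:x.shape[0],570:570+x.shape[1]]=x;o[356:356+y.shape[0],562:562+y.shape[1]]=y
save('crop3',o)
E
```

```text
[ 478.7 -170.1  275.5] [-179.92    0.4  -176.49] [  2.7   3.  -16.8   0.1 -69.8 -89.2] [ 0.4 -0.6 -0.7]
bottle_carrier [103.7 461.9] 0.89 [356.  -24.9  30. ]
bottle_carrier [101.3 589. ] 0.89 [318.9 154.8  30. ]
```

View pics/crop3.png

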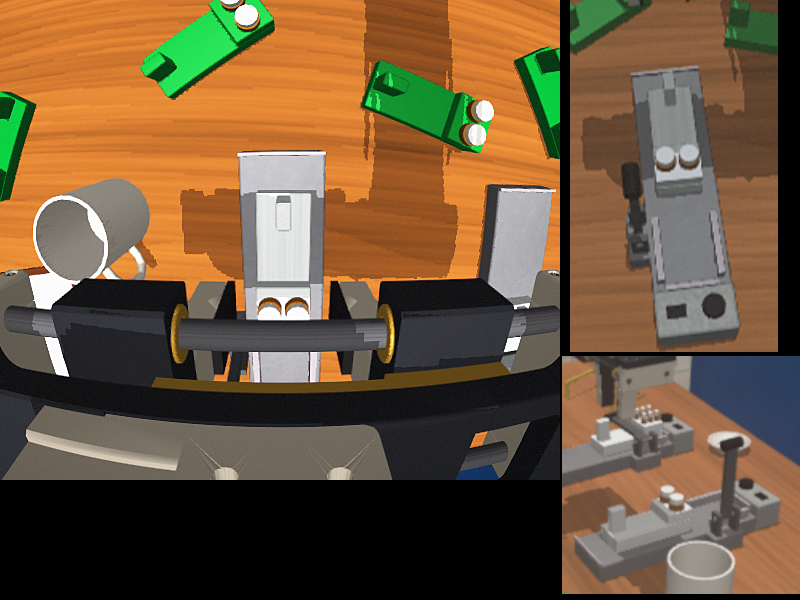

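The carrier rests on the front tray, about 34 mm clear of the rails, with its front edge at wrist row 192 and the lip at row 153. The bar is still upright, the vial station is untouched, and the gripper is clear.

```bash
python3 -c "
from rig import close_job
print(close_job())"
```

```text
the job is handed in; nothing more can be done
None
```

The job is done and handed in at about 12.8 s: the bottle bar is up, the bottle carrier rests on the front tray clear of the rails, and the vial station was not touched.

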